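# Two-key release of a tube dispenser

### The arm

A 6-joint arm with a two-finger parallel gripper is mounted at the origin on the work surface. World frame = base frame: x ahead of the robot, y to its left, z up, the work surface at z = 0. Lengths are in m, angles in rad, forces in N, time in s.
With the tool pointing down it reaches from about 0.3 to 0.875 m from the base axis. Payload 6.4 kg.
Tool frame: the origin (TCP) lies at the very end of the fingers, on their centre line; the grasp point (between the pads) lies grip_point_offset behind it (grip_point_offset is the distance from the TCP to the grasp point, in m); y points along the fingers, x is the direction in which the jaws open and shut, and the axes are right-handed (so a half turn about y gives the same grasp; the last joint's range is limited). The gripper opens to 85 mm and grips with 20 to 120 N. Pads are 22 mm wide; open, the fingers measure 114 mm over their backs; the gripper's body (76 mm by 85 mm) begins 54 mm behind the grasp point. The pads swing forward as they close: fully open they stand 13 mm farther back than shut.
Start: joints at [0.941, 0.181, 1.607, -0, 1.354, -0.206], TCP at [0.236, 0.524, 0.231] pointing down, gripper open.
Joint ranges: [-2.99, 2.99], [-0.89, 2.07], [0.3, 2.58], [-1.14, 4.28], [0, 2.63], [-3.12, 3.12]. Speed limits (rad/s): [2.57, 2.57, 3.01, 3.14, 3.14, 3.14].

### API

Orientations are given as a unit quaternion [w, x, y, z].
In Python, from bench import get_obs, camera, camera_model, hand_in, grip_point_offset gives the robot as it stands.
- The arm moves only by the shell command python3 -m jog 'ROWS'. ROWS is JSON, a list of rows, each a list of 7 numbers: the shift along the tool's x, y, z in mm, then the turn, a rotation vector about the tool's x, y, z in degrees, then the gripper's target within -1 to 1 (shut at 1, half-way at 0, fully open at -1). In form: [[x, y, z, ax, ay, az, grip], ...]. A call has 1 to 8 rows; each row shifts and turns the commanded pose from where the row before left it, along the tool's axes as they then stand; what a row does not reach is not made up. A row lasts 1/12 s, in which the tool goes at most 41.7 mm and 7.16 degrees, less where a joint would pass 70% of its speed; a pose out of reach is approached as far as the arm can. A call is refused whole if a number of a shift passes 41.7 or a number of a turn 7.16, either way. A call with a gripper value outside its range is refused whole. The fingers move at their own pace and stop on an object; the grip force is fixed at half the most. Time passes only in rows, so rows that do not move let the fingers close. It gives the time, the measured TCP pose, the force and the opening at its end, in the units of the state.
- get_obs(): the state, without advancing time (a new reading comes with each control period).
- camera(name): name is "side" or "top" or "wrist"; returns the picture (400x640x3 uint8, blue, green, red); there is no depth.
- camera_model(name): a dict with "K" (3x3 intrinsics, pixels), "pose" (4x4, takes a point from camera to world coordinates). Camera axes: x right, y down, z forward; pixel columns grow to the right and rows downward; lengths in m; the calibration is good to about 2 mm. A picture is of the moment at which its call begins: read the wrist's pose just before it. camera_model takes no time and is no camera call; for the wrist camera it gives the pose at the moment of the call.
- hand_in(): hands the job in, once; it reports no verdict.
The state is a dict: "time_s": time; "q": joint angles; "dq": joint speeds; "joint_efforts": joint torques, N m; "eef_pos": TCP position; "eef_rot": TCP orientation; "wrist_force": force on the tool from outside, world axes, zero at the start; "torque": the same for the moment, N m; "opening": opening from 0.0 (shut) to 1.0 (fully open).
Only numpy, scipy, OpenCV 4.12 (cv2) and the standard library are available. Lean on these libraries where they do the work, as an engineer would, in place of code of your own. Each camera call takes 0.05 s, during which the arm holds its last target.

### The job

At the packing bench, let the three blue tubes out of the gravity dispenser: with an open gripper press its two green keys together, one fingertip on each, and keep both held down until all three tubes have rolled past the orange stop pins to the lower end of the chute, then let both keys come back up. Only the two keys are to be pressed: do not touch, push or lift the tubes, do not press one key on its own, leave the red stop button alone and do not knock the other things on the bench.

Things in the scene. Friction and masses are not known exactly. Their poses are not given: they have to be found in the camera images.
- dispenser: Grey dispenser fixed level on the table; origin on the table under the midpoint between its two keys; x points from the keys along the chute (away from the robot, within 0.45 rad), y to the left, z up. The key console in front is 84 (x) by 140 (y) mm, its top 60 mm above the table; the keys stand at y = +32 and -32 mm, 64 mm between centres. The chute lies behind it.
- guard_rib_top (a point): Top of the yellow guard rib that stands between the keys: 12 mm thick (y), 50 mm long (x), 85 mm above the table, 5 mm higher than the keys. The fingers straddle it.
- chute_start (a point): High end of the chute floor, 50 mm from the key midpoint, 55 mm above the table. The chute is 104 mm wide over all and falls at 7 degrees away from the keys to an end wall at x = 320 mm, where passed tubes rest in a row, their centres at x = 220 mm or more. Just before it, at x = 46 mm, a back plate 85 mm high and 104 mm wide parts it from the console.
- pins_mid (a point): Midway between the tops of the two orange stop pins, 167 mm from the key midpoint. One pin is fixed to each key and sticks up 7 mm through the chute floor, holding back the waiting tubes; a pin sinks exactly as far as its key. The tubes roll on only when both pins are sunk; the last one has passed within about 1.5 s.
- left_key (a joint): Travel of the left (+y) green key: 0 up, 0.009 m fully down (hard stop). Spring return: about 1.2 N to start moving, 4 N when fully down.
- right_key (a joint): Travel of the right (-y) green key; the same as the left.
- left_key_top (a point): Centre of the top of the left green key, a flat round cap of 30 mm diameter whose top is 80 mm above the table when up; it moves with the key. Its black collar, 42 mm wide, is 65 mm above the table, so nothing but the rib stands higher beside the cap. Axes as the dispenser's.
- right_key_top (a point): The same for the right green key.
- tube1: Blue plastic tube with white end caps, 36 mm diameter, 84 mm long, about 70 g; origin at its centre, y axis along the tube, which lies across the chute. The first of the queue, against the pins, its top about 80 mm above the table. Not to be touched.
- tube2: Blue plastic tube with white end caps, 36 mm diameter, 84 mm long, about 70 g; origin at its centre, y axis along the tube, which lies across the chute. The second of the queue. Not to be touched.
- tube3: Blue plastic tube with white end caps, 36 mm diameter, 84 mm long, about 70 g; origin at its centre, y axis along the tube, which lies across the chute. The last of the queue, nearest to the keys (its centre 79 mm behind them), its top about 88 mm above the table. Not to be touched.
- stop_box: Yellow box 80 x 80 x 45 mm fixed to the table beside the dispenser (left or right), carrying the red stop button; origin under its centre.
- stop_button (a joint): Travel of the red mushroom stop button (38 mm wide, top 67 mm above the table): 0 up, 0.006 m pressed. To be left alone.
- tape_roll: Roll of pale packing tape lying flat, 90 mm across and 48 mm high, loose; origin under its centre. Bystander.
- glue_bottle: Small upright green bottle, 48 mm across and 120 mm high, with an orange cap, loose; origin under its centre. Bystander.

How it is judged:
On the way, in this order (a step that is already met when the one before it is completed fails the run):
1. both green keys are down together under the fingers, with the tubes still on their way (value of joint each of left_key, right_key above 0.0065 m and contact force between the fingers and left_key above 0.5 N and contact force between the fingers and right_key above 0.5 N), for 0.05 s.
2. all three tubes have rolled past the pins while both keys are still held down (all of step 1 and x of each of tube1, tube2, tube3 in the frame of dispenser above 0.19 m), for 0.2 s.
At the end, for the whole second after the job is handed in: Both keys are back up (within 2 mm) and the three tubes lie at rest in the lower part of the chute (their centres at least 205 mm from the key midpoint along the chute, within 30 mm of its middle line) (value of joint each of left_key, right_key below 0.002 m and x of each of tube1, tube2, tube3 in the frame of dispenser above 0.205 m and y of tube1 in the frame of dispenser between -0.03 and 0.03 m and z of each of tube1, tube2, tube3 in the frame of dispenser below 0.06 m and linear speed of each of tube1, tube2, tube3 below 0.03 m/s and y of tube2 in the frame of dispenser between -0.03 and 0.03 m and y of tube3 in the frame of dispenser between -0.03 and 0.03 m); the robot touches nothing.
It fails at once if one key pressed down (over 6.5 mm) while the other is still up (under 1.5 mm) ((value of joint left_key above 0.0065 m and value of joint right_key below 0.0015 m) or (value of joint right_key above 0.0065 m and value of joint left_key below 0.0015 m)).
It fails at once if a tube touched by the robot (contact force between any of the fingers, the arm and tube1 above 0.5 N or contact force between any of the fingers, the arm and tube2 above 0.5 N or contact force between any of the fingers, the arm and tube3 above 0.5 N).
It fails at once if a tube lifted out of the chute (height (world z) of any of tube1, tube2, tube3 above 0.1 m).
It fails at once if the red stop button pressed (value of joint stop_button above 0.002 m).
It fails at once if the tape roll or the bottle moved by more than 15 mm (distance of any of tape_roll, glue_bottle from where it was at the start of the episode above 0.015 m).
It also fails if it takes over 38 s, if anything falls off the work surface, if the arm or the gripper's body presses on something with over 40 N, if the wrist force passes 120 N, or if a joint passes its speed limit or range.

## Working session

There is one attempt and no reset: what is moved stays moved. The work goes in short steps, Python scripts to look and compute and a shell command to move; the robot and the scene stay as the last step left them, time stands still between calls to the robot, and variables do not carry over. Pictures are saved under pics/ and viewed, and the job is handed in when it is done.

```bash
ls; mkdir -p pics; python3 - <<'E'
from bench import *
import cv2
o=get_obs(); print(o['time_s'],o['eef_pos'],o['eef_rot'],o['opening'],grip_point_offset)
for n in ("top","side","wrist"):
    m=camera_model(n); print(n,m['K'].tolist() if hasattr(m['K'],'tolist') else m['K']); print(m['pose'])
    cv2.imwrite(f'pics/{n}0.png',camera(n))
E
```

```text
pics
0.0 [0.23609548 0.52366692 0.23036569] [-0.59375638  0.59420055  0.38305255 -0.38425228] 0.9987187347155909 0.0187
top [[390.3227463645272, 0.0, 319.2748327555968], [0.0, 390.3227463645272, 207.33638220295876], [0.0, 0.0, 1.0]]
[[ 0.00753874 -0.99380301  0.11089974  0.50551202]
 [-0.99955618 -0.00429278  0.02947901  0.02957913]
 [-0.02882026 -0.11107275 -0.9933943   1.04055224]
 [ 0.          0.          0.          1.        ]]
side [[394.5211350665947, 0.0, 320.8285245943501], [0.0, 394.5211350665947, 203.49205900020968], [0.0, 0.0, 1.0]]
[[-0.7728121  -0.48794222  0.40580026  0.29078028]
 [-0.63442852  0.57768129 -0.51359982  0.47577784]
 [ 0.01618381 -0.65436742 -0.75600355  0.71866233]
 [ 0.          0.          0.          1.        ]]
wrist [[313.9212184567038, 0.0, 320.3613723937292], [0.0, 313.9212184567038, 196.26190676806834], [0.0, 0.0, 1.0]]
[[ 0.41160316  0.86222449  0.29521479  0.16046672]
 [ 0.91136219 -0.38893382 -0.13471985  0.55750765]
 [-0.00133974  0.32449872 -0.94588519  0.37354048]
 [ 0.          0.          0.          1.        ]]
```

View pics/top0.png

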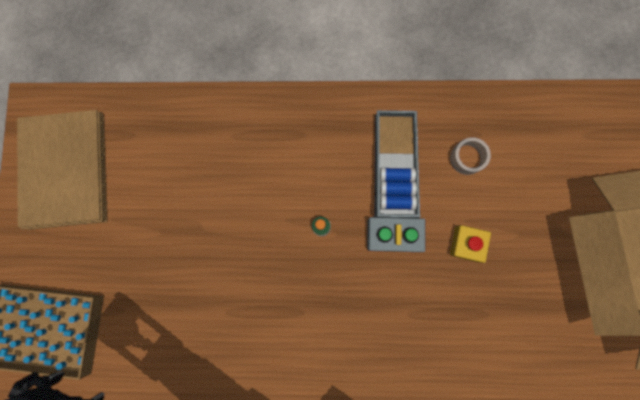

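View pics/side0.png

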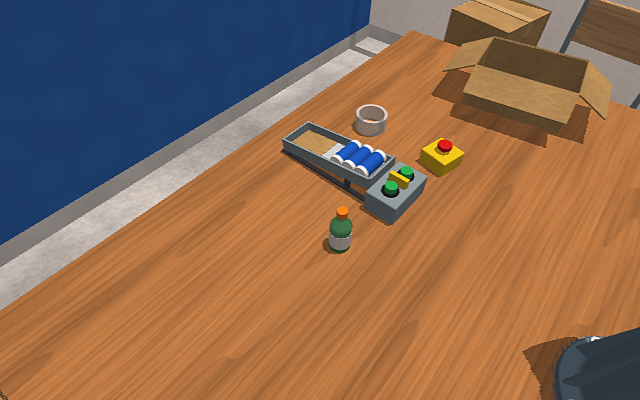

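Top view: the green keys are at about (385,234) and (412,235), the rib at (398,234), the stop button at (475,243), the bottle at (320,225), the tape at (472,155) and the chute above the keys. Side view: the keys are at about (391,188) and (407,174), and the bottle at (341,230) stands on the left (+y) side. Next I measure these.

```bash
cat > h.py <<'E'
import numpy as np,cv2
from bench import *
def ray(m,uv):
    K=np.array(m['K']);P=np.array(m['pose'])
    d=P[:3,:3]@np.linalg.solve(K,[uv[0],uv[1],1.]);return P[:3,3],d
def plane(m,uv,z):
    o,d=ray(m,uv);return o+d*(z-o[2])/d[2]
def tri(a,b):
    A=[];r=[]
    for o,d in(a,b):
        d=d/np.linalg.norm(d);M=np.eye(3)-np.outer(d,d);A.append(M);r.append(M@o)
    p=np.linalg.solve(sum(A),sum(r));return p,[np.linalg.norm(M@p-q) for M,q in zip(A,r)]
def blobs(img,lo,hi,amin=25):
    h=cv2.cvtColor(img,cv2.COLOR_BGR2HSV);m=cv2.inRange(h,lo,hi)
    n,l,s,c=cv2.connectedComponentsWithStats(m)
    return [(c[i].round(2).tolist(),s[i].tolist()) for i in range(1,n) if s[i][4]>=amin]
E
python3 - <<'E'
from h import *
for n in('top','side','wrist'):
    im=cv2.imread(f'pics/{n}0.png')
    for nm,lo,hi in(('green',(50,150,60),(80,255,255)),('yellow',(20,150,100),(32,255,255)),('blue',(105,150,60),(125,255,255)),('orange',(5,200,200),(17,255,255)),('red',(0,220,120),(4,255,255))):
        print(n,nm,blobs(im,lo,hi)[:8])
E
```

```text
top green []
top yellow [([398.13, 234.02], [396, 225, 6, 19, 95]), ([470.98, 244.0], [454, 226, 37, 37, 807])]
top blue [([398.25, 188.16], [387, 169, 24, 39, 916])]
top orange []
top red []
side green [([406.26, 171.56], [400, 166, 13, 13, 116]), ([390.49, 187.16], [384, 181, 14, 13, 146])]
side yellow [([440.36, 158.27], [419, 138, 46, 39, 940]), ([398.78, 179.02], [388, 170, 22, 19, 203])]
side blue [([133.45, 81.86], [0, 0, 371, 245, 49616]), ([361.12, 156.3], [336, 142, 48, 33, 753])]
side orange [([342.05, 210.14], [337, 206, 11, 9, 76])]
side red [([444.87, 144.0], [438, 140, 14, 9, 87])]
wrist green []
wrist yellow []
wrist blue []
wrist orange []
wrist red []
```

View pics/wrist0.png

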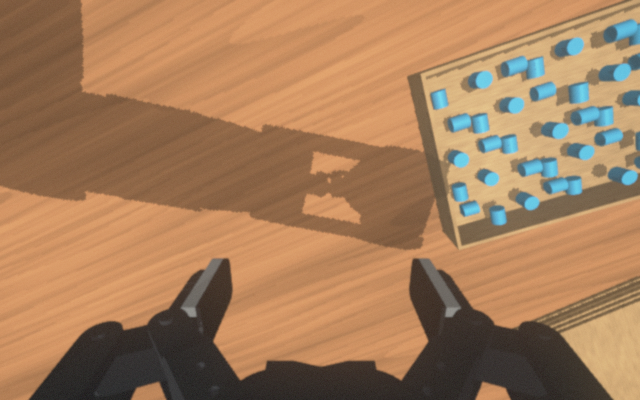

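The wrist view shows only the fingers and a tray of blue bits, with no dispenser. I'll relax the green mask for the top view and triangulate.

```bash
python3 - <<'E'
from h import *
t=cv2.imread('pics/top0.png');mt=camera_model('top');ms=camera_model('side')
hsv=cv2.cvtColor(t,cv2.COLOR_BGR2HSV);print(hsv[234,385],hsv[235,412],hsv[243,475],hsv[225,320],hsv[245,398])
g=blobs(t,(50,110,90),(80,255,255),20);print(g)
print('red',blobs(t,(0,215,100),(4,255,255)),blobs(t,(175,200,100),(180,255,255)))
g=[x for x in g if x[0][0]>370]
g.sort();L,R=np.array(g[0][0]),np.array(g[1][0])
pL,pR=plane(mt,L,.08),plane(mt,R,.08);print('top',pL,pR,np.linalg.norm(pL-pR))
sL,sR=plane(ms,(390.49,187.16),.079),plane(ms,(406.26,171.56),.079);print('side',sL,sR,np.linalg.norm(sL-sR))
print('tri',tri(ray(mt,L),ray(ms,(390.49,187.16))),tri(ray(mt,R),ray(ms,(406.26,171.56))))
print('rib top',plane(mt,(398.13,234.02),.085),'side',plane(ms,(398.78,179.02),.083))
print('tubes',plane(mt,(398.25,188.16),.075))
d=pL-pR;print('yaw from keys top',np.degrees(np.arctan2(-d[0],d[1])));d=sL-sR;print('side',np.degrees(np.arctan2(-d[0],d[1])))
tb=plane(mt,(398.25,188.16),.08)-(pL+pR)/2;print('yaw tubes',np.degrees(np.arctan2(tb[1],tb[0])),np.linalg.norm(tb[:2]))
for nm,uv,z in(('button',(475,243),.067),('bottle',(320,225),.12),('tape',(472,155),.048)):print(nm,plane(mt,uv,z))
# grey body outline
m=cv2.inRange(hsv,(85,20,70),(125,130,220));cv2.imwrite('pics/grey.png',cv2.resize(m[90:270,340:440],None,fx=4,fy=3))
cv2.imwrite('pics/crop.png',cv2.resize(t[95:275,300:500],None,fx=4,fy=3.3,interpolation=cv2.INTER_CUBIC)[:600])
E
```

```text
[ 68 145 156] [ 67 145 155] [  1 199 177] [ 14 183 198] [ 25  56 136]
[([384.97, 233.86], [379, 228, 13, 13, 124]), ([411.32, 234.46], [405, 229, 13, 12, 120])]
red [] []
top [ 0.54814091 -0.10321436  0.08      ] [ 0.54708053 -0.16724961  0.08      ] 0.06404402654465303
side [ 0.5458697  -0.09646944  0.079     ] [ 0.54493635 -0.16224172  0.079     ] 0.06577890875602825
tri (array([ 0.54894068, -0.10436967,  0.07037194]), [np.float64(0.000411787073585451), np.float64(0.0004117870735855441)]) (array([ 0.54746407, -0.16876102,  0.07249309]), [np.float64(6.445491799015762e-05), np.float64(6.445491799006353e-05)])
rib top [ 0.54773076 -0.13437631  0.085     ] side [ 0.54369293 -0.12647881  0.083     ]
tubes [ 0.66218376 -0.13807478  0.075     ]
yaw from keys top -0.9486927256779683
side -0.8130102828637257
yaw tubes -0.9944135574559997 0.11377887268089824
button [ 0.52767175 -0.32501091  0.067     ]
bottle [0.56630627 0.05486635 0.12      ]
tape [ 0.75330811 -0.33248382  0.048     ]
```

View pics/crop.png

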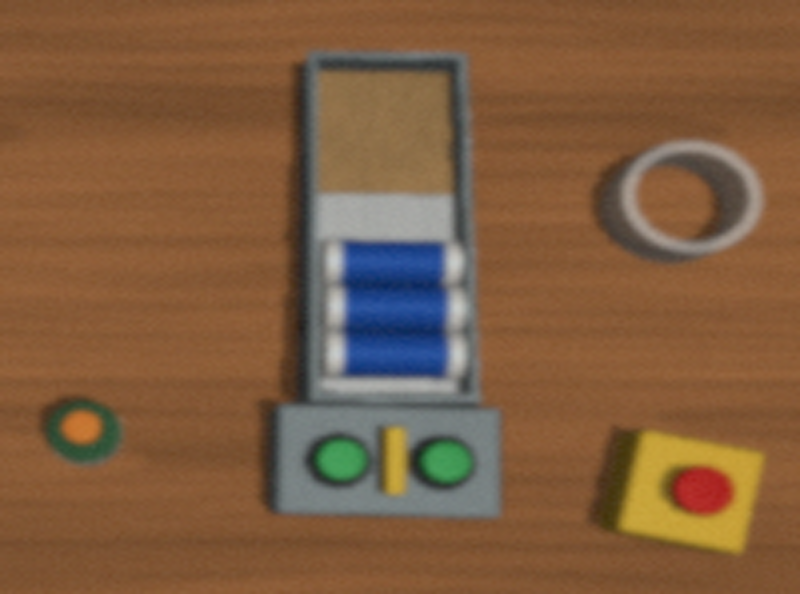

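The crop agrees with the description. The 64.0 mm between the keys in the top view checks out, and the yaw is about -0.9°. Side-view centroids include the cap flank, so they are biased low. The key midpoint is about (0.5475, -0.135). Next, the motion in tool axes.

```bash
cat >> h.py <<'E'
from scipy.spatial.transform import Rotation as Rn
def Rt(o=None):
    o=o or get_obs();w,x,y,z=o['eef_rot'];return Rn.from_quat([x,y,z,w])
def goto(p,yawjaw):
    o=get_obs();R=Rt(o).as_matrix();d=np.array(p)-o['eef_pos']
    # goal: y down, x = jaw dir at angle
    a=np.radians(yawjaw);x=np.array([np.cos(a),np.sin(a),0]);y=np.array([0,0,-1.]);G=np.c_[x,y,np.cross(x,y)]
    rv=Rn.from_matrix(R.T@G).as_rotvec(degrees=True)
    print('t',o['time_s'],'pos',o['eef_pos'].round(4),'F',np.round(o['wrist_force'],2),'op',o['opening'])
    print('shift in tool mm',(R.T@d*1000).round(1),'rotvec deg',rv.round(2),'jaw',np.degrees(np.arctan2(R[1,0],R[0,0])).round(2));print(R.round(3))
    print('shift after turn',(G.T@d*1000).round(1))
E
python3 -c "
from h import *
goto((.5475,-.135,.25),89)
R=Rt().as_matrix();P=camera_model('wrist')['pose'];print('cam in tool',R.T@(P[:3,3]-get_obs()['eef_pos']))"
```

```text
t 0.15 pos [0.2362 0.5238 0.2306] F [-0.49 -0.28 -0.76] op 1.0008318747270102
shift in tool mm [-472.5  -18.9 -554.6] rotvec deg [ -0.03 -23.28  -0.07] jaw 65.72
[[ 0.411 -0.001 -0.912]
 [ 0.912 -0.001  0.411]
 [-0.001 -1.     0.   ]]
shift after turn [-653.3  -19.4 -322.8]
cam in tool [-0.00054708 -0.14302251  0.08292269]
```

```bash
python3 -m jog '[[0,-5,0,0,-5.8,0,-1],[0,-5,0,0,-5.8,0,-1],[0,-5,0,0,-5.8,0,-1],[0,-5,0,0,-5.8,0,-1],[-35,0,-17,0,0,0,-1],[-35,0,-17,0,0,0,-1],[-35,0,-17,0,0,0,-1],[-35,0,-17,0,0,0,-1]]'; python3 -c "
from h import *
goto((.5475,-.135,.25),89)"
```

```text
time_s: 0.82
eef_pos: [0.3017, 0.3814, 0.2509]
eef_rot: [-0.504, 0.504, 0.495, -0.496]
wrist_force: [0.1, -0.0, 0.1]
opening: 1.001
t 0.8167 pos [0.3017 0.3814 0.2509] F [ 0.09 -0.03  0.11] op 1.0011668361735546
shift in tool mm [-512.     1.  -254.8] rotvec deg [-0.02 -0.01 -0.02] jaw 88.99
[[ 0.018 -0.    -1.   ]
 [ 1.    -0.     0.018]
 [-0.    -1.     0.   ]]
shift after turn [-512.     0.9 -254.8]
```

```bash
python3 -m jog '[[-34,0,-17,0,0,0,-1],[-34,0,-17,0,0,0,-1],[-34,0,-17,0,0,0,-1],[-34,0,-17,0,0,0,-1],[-34,0,-17,0,0,0,-1],[-34,0,-17,0,0,0,-1],[-34,0,-17,0,0,0,-1],[-34,0,-17,0,0,0,-0.6]]'; python3 -m jog '[[-34,0,-17,0,0,0,-0.2],[-34,0,-17,0,0,0,-0.2],[-34,0,-17,0,0,0,-0.2],[-34,0,-17,0,0,0,-0.2],[-34,0,-17,0,0,0,-0.2],[-34,0,-17,0,0,0,-0.2],[-20,0,-10,0,0,0,-0.2],[0,0,0,0,0,0,-0.2]]';python3 - <<'E'
from h import *
goto((.5475,-.135,.25),89)
m=camera_model('wrist');im=camera('wrist');cv2.imwrite('pics/w1.png',im)
for nm,lo,hi,z in(('green',(50,110,60),(80,255,255),.08),('yellow',(20,150,80),(32,255,255),.085)):
    for c,s in blobs(im,lo,hi):print(nm,c,s,plane(m,c,z).round(4))
E
```

```text
time_s: 1.48
eef_pos: [0.4329, 0.1066, 0.2513]
eef_rot: [-0.505, 0.505, 0.495, -0.495]
wrist_force: [-0.3, 0.8, 0.3]
opening: 0.887
time_s: 2.15
eef_pos: [0.5415, -0.122, 0.2507]
eef_rot: [-0.505, 0.506, 0.494, -0.495]
wrist_force: [-0.3, 0.5, 0.8]
opening: 0.602
t 2.15 pos [ 0.5415 -0.122   0.2507] F [-0.31  0.46  0.84] op 0.6023552457819736
shift in tool mm [-12.8   0.7  -6.3] rotvec deg [-0.   -0.32 -0.07] jaw 88.68
[[ 0.023 -0.    -1.   ]
 [ 1.    -0.001  0.023]
 [-0.001 -1.     0.   ]]
shift after turn [-12.9   0.7  -6.3]
green [334.56, 179.04] [325, 168, 22, 25, 358] [ 0.5475 -0.1085  0.08  ]
green [276.43, 182.39] [264, 170, 26, 24, 421] [ 0.5497 -0.169   0.08  ]
yellow [160.55, 139.49] [105, 115, 82, 80, 756] [ 0.5019 -0.2787  0.085 ]
yellow [150.27, 160.36] [137, 145, 21, 32, 226] [ 0.5223 -0.293   0.085 ]
```

View pics/w1.png

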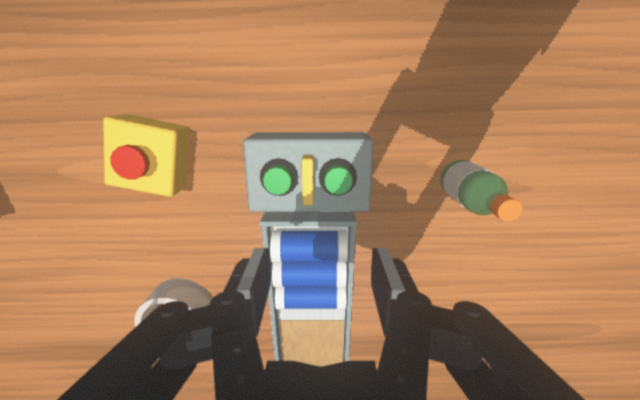

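The wrist view shows the keys at about (279,178) and (338,179), the rib at (308,180), the bottle on the right (+y) and the stop box on the left. The arm was still settling, and the mask clipped the shaded part of a cap. I'll centre above the keys, go down to z = 0.15 and measure again with a looser mask.

```bash
python3 -m jog '[[-6.5,15,-3,0,-0.3,0,-0.2],[-6.5,20,-3.5,0,0,0,-0.2],[0,25,0,0,0,0,-0.2],[0,25,0,0,0,0,-0.2],[0,15,0,0,0,0,-0.2],[0,0,0,0,0,0,-0.2],[0,0,0,0,0,0,-0.2],[0,0,0,0,0,0,-0.2]]';python3 - <<'E'
from h import *
goto((.5475,-.135,.15),89)
m=camera_model('wrist');im=camera('wrist');cv2.imwrite('pics/w2.png',im)
for nm,lo,hi,z in(('green',(45,90,30),(85,255,255),.08),('yellow',(18,110,60),(34,255,255),.085)):
    for c,s in blobs(im,lo,hi,60):
        b=(s[0]+(s[2]-1)/2,s[1]+(s[3]-1)/2);print(nm,c,s,plane(m,c,z).round(4),plane(m,b,z).round(4))
for n in('top','side'):cv2.imwrite(f'pics/{n}2.png',camera(n))
E
```

```text
time_s: 2.87
eef_pos: [0.5472, -0.1304, 0.1526]
eef_rot: [-0.503, 0.504, 0.497, -0.497]
wrist_force: [0.4, 0.6, 0.0]
opening: 0.594
t 2.8667 pos [ 0.5472 -0.1304  0.1526] F [0.43 0.56 0.04] op 0.5936225314823046
shift in tool mm [-4.6  2.6 -0.3] rotvec deg [ 0.09  0.26 -0.03] jaw 89.26
[[ 0.013  0.001 -1.   ]
 [ 1.    -0.001  0.013]
 [-0.001 -1.    -0.001]]
shift after turn [-4.6  2.6 -0.3]
green [269.77, 208.44] [250, 190, 40, 37, 1130] [ 0.5472 -0.1685  0.08  ] [ 0.5469 -0.1687  0.08  ]
green [356.05, 209.42] [337, 191, 39, 37, 1099] [ 0.5488 -0.105   0.08  ] [ 0.5485 -0.105   0.08  ]
yellow [98.81, 163.99] [29, 113, 128, 112, 9661] [ 0.5111 -0.2826  0.085 ] [ 0.5142 -0.2877  0.085 ]
yellow [312.78, 207.5] [305, 173, 16, 70, 1065] [ 0.545  -0.1367  0.085 ] [ 0.545  -0.1369  0.085 ]
```

View pics/w2.png

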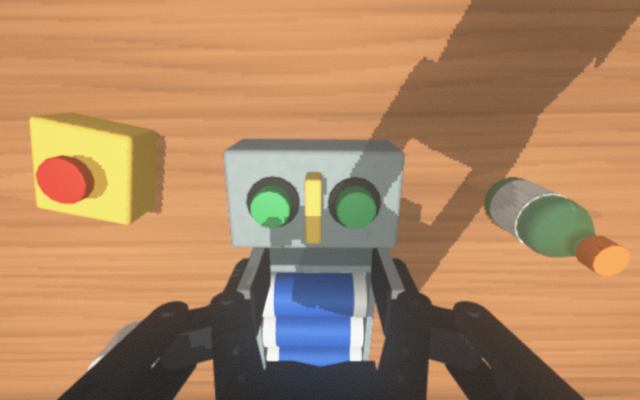

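View pics/side2.png

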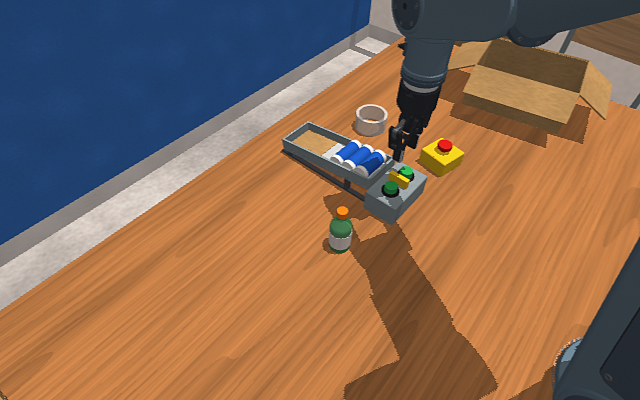

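The wrist view gives the keys at (0.5488, -0.105) and (0.5472, -0.1685), 63.5 mm apart, and the rib at y = -0.1367. The top view agrees to about 1.5 mm, so the target midpoint is (0.548, -0.136). I'll centre on it and go down to just above the keys.

```bash
python3 -m jog '[[-3,0,-0.5,0,0.2,0,-0.2],[-2.6,0,-0.3,0,0,0,-0.2],[0,15,0,0,0,0,-0.2],[0,20,0,0,0,0,-0.2],[0,15,0,0,0,0,-0.2],[0,5,0,0,0,0,-0.2],[0,0,0,0,0,0,-0.2],[0,0,0,0,0,0,-0.2]]';python3 - <<'E'
from h import *
goto((.548,-.136,.095),89)
m=camera_model('wrist');im=camera('wrist');cv2.imwrite('pics/w3.png',im)
for nm,lo,hi,z in(('green',(45,90,30),(85,255,255),.08),('yellow',(18,110,60),(34,255,255),.085)):
    for c,s in blobs(im,lo,hi,60):
        print(nm,c,s,plane(m,c,z).round(4))
cv2.imwrite('pics/side3.png',cv2.resize(camera('side')[90:250,290:490],None,fx=4,fy=3.5,interpolation=cv2.INTER_CUBIC))
E
```

```text
time_s: 3.68
eef_pos: [0.5477, -0.1367, 0.0967]
eef_rot: [-0.504, 0.504, 0.496, -0.496]
wrist_force: [-0.5, 0.2, -0.6]
opening: 0.6
t 3.6833 pos [ 0.5477 -0.1367  0.0967] F [-0.53  0.15 -0.57] op 0.5997179162943295
shift in tool mm [ 0.7  1.7 -0.3] rotvec deg [ 0.01  0.01 -0.01] jaw 89.01
[[ 0.017  0.    -1.   ]
 [ 1.    -0.     0.017]
 [-0.    -1.    -0.   ]]
shift after turn [ 0.7  1.7 -0.3]
green [266.86, 239.27] [241, 214, 51, 52, 1561] [ 0.5445 -0.1677  0.08  ]
green [376.78, 238.62] [352, 214, 52, 52, 1623] [ 0.5452 -0.1057  0.08  ]
yellow [68.41, 185.07] [0, 119, 129, 139, 13292] [ 0.5092 -0.2667  0.085 ]
yellow [321.74, 241.36] [311, 196, 22, 92, 1851] [ 0.5438 -0.1368  0.085 ]
```

View pics/w3.png

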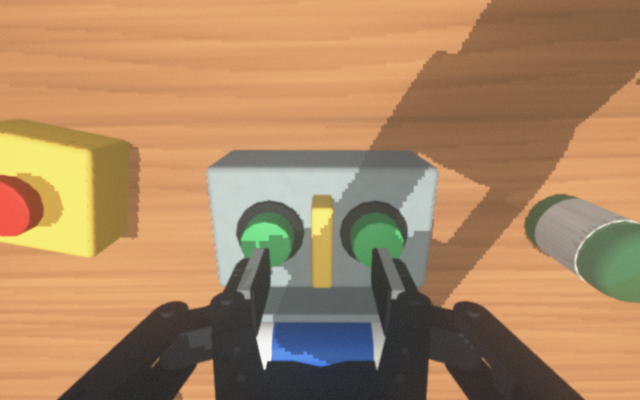

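View pics/side3.png

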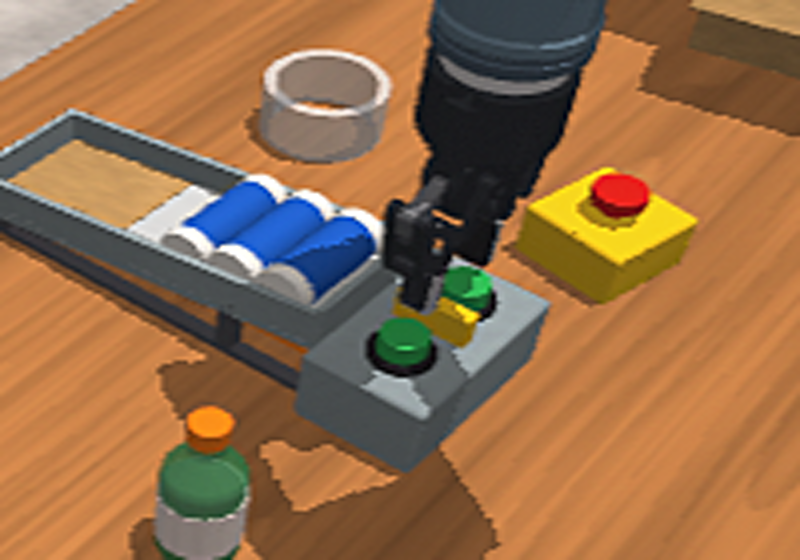

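Everything is centred. The rib in the wrist view is at y = -0.1368 and the TCP at y = -0.1367, and both tips stand above their keys on either side of the rib (tips at about (262,255) and (380,255), keys at about (267,239) and (377,239)). Now I'll lower gently and watch the force.

```bash
python3 -m jog '[[0.3,3,-0.5,0,0,0,-0.2],[0,3,0,0,0,0,-0.2],[0,3,0,0,0,0,-0.2],[0,3,0,0,0,0,-0.2],[0,2,0,0,0,0,-0.2],[0,1,0,0,0,0,-0.2],[0,0,0,0,0,0,-0.2],[0,0,0,0,0,0,-0.2]]'
```

```text
time_s: 4.45
eef_pos: [0.5479, -0.1361, 0.0812]
eef_rot: [0.504, -0.504, -0.496, 0.496]
wrist_force: [-0.2, 0.3, 0.6]
opening: 0.603
```

```bash
python3 -m jog '[[0,2,0,0,0,0,-0.2],[0,2,0,0,0,0,-0.2],[0,1,0,0,0,0,-0.2],[0,0,0,0,0,0,-0.2],[0,0,0,0,0,0,-0.2]]'; python3 -m jog '[[0,1,0,0,0,0,-0.2],[0,1,0,0,0,0,-0.2],[0,0,0,0,0,0,-0.2],[0,0,0,0,0,0,-0.2]]'
```

```text
time_s: 4.87
eef_pos: [0.5479, -0.1361, 0.0763]
eef_rot: [-0.504, 0.504, 0.496, -0.496]
wrist_force: [0.6, -0.5, 0.8]
opening: 0.6
time_s: 5.2
eef_pos: [0.548, -0.1362, 0.0744]
eef_rot: [-0.504, 0.504, 0.496, -0.496]
wrist_force: [-0.6, -0.0, 2.7]
opening: 0.602
```

Contact starts at z ≈ 0.0745, where the force is 2.7 N, matching two keys at 1.2 N each. A quick look before pressing.

```bash
python3 - <<'E'
from h import *
o=get_obs();print(np.round(o['wrist_force'],2),np.round(o['torque'],3))
a=cv2.resize(camera('side')[140:220,350:450],(400,320),interpolation=cv2.INTER_CUBIC)
b=cv2.resize(camera('wrist')[150:310,220:420],(400,320),interpolation=cv2.INTER_CUBIC)
cv2.imwrite('pics/c4.png',np.hstack([a,b]))
E
```

```text
[-0.6  -0.02  2.68] [-0.018  0.023  0.013]
```

View pics/c4.png

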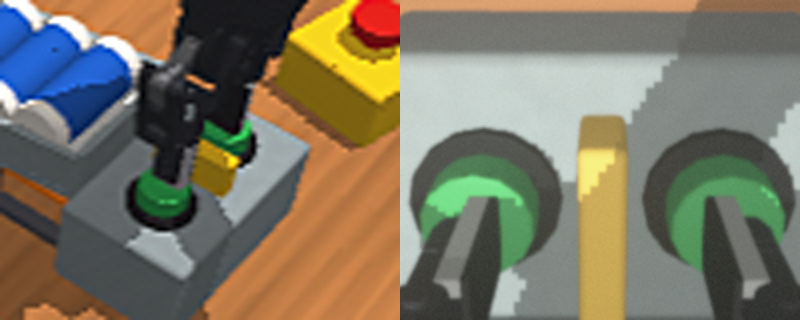

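Both fingertips rest on their caps: side view (165,175) and (230,130) in the crop, wrist view (485,200) and (730,200). The torque is balanced. Now I press both keys and hold.

```bash
python3 -m jog '[[0,2,0,0,0,0,-0.2],[0,2,0,0,0,0,-0.2],[0,2,0,0,0,0,-0.2],[0,2,0,0,0,0,-0.2],[0,0.5,0,0,0,0,-0.2],[0,0,0,0,0,0,-0.2],[0,0,0,0,0,0,-0.2],[0,0,0,0,0,0,-0.2]]'; python3 -c "
from h import *
cv2.imwrite('pics/s5.png',cv2.resize(camera('side')[90:250,250:450],None,fx=4,fy=3.5,interpolation=cv2.INTER_CUBIC))"
```

```text
time_s: 5.97
eef_pos: [0.5481, -0.1362, 0.0677]
eef_rot: [-0.504, 0.504, 0.496, -0.496]
wrist_force: [-6.8, 2.4, 19.0]
opening: 0.6
```

View pics/s5.png

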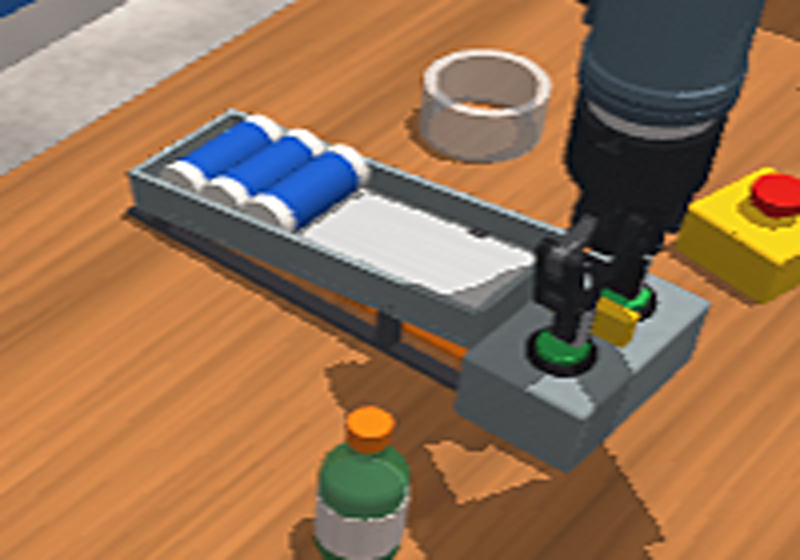

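The keys are at the hard stop (19 N) and the three tubes are already at the lower end, at about (220,150) to (310,190) in the crop. I'll hold a little longer and then check.

```bash
python3 -m jog '[[0,0,0,0,0,0,-0.2],[0,0,0,0,0,0,-0.2],[0,0,0,0,0,0,-0.2],[0,0,0,0,0,0,-0.2],[0,0,0,0,0,0,-0.2],[0,0,0,0,0,0,-0.2],[0,0,0,0,0,0,-0.2],[0,0,0,0,0,0,-0.2]]'; python3 - <<'E'
from h import *
t=camera('top');cv2.imwrite('pics/t6.png',cv2.resize(t[95:275,300:500],None,fx=4,fy=3.3)[:600])
m=camera_model('top')
for c,s in blobs(t,(105,120,50),(125,255,255)):
    if 380<c[0]<420:
        for v in(s[1],c[1],s[1]+s[3]-1):
            p=plane(m,(c[0],v),.055);d=p-[.548,-.136,0];print(c,s,'disp x',(d[0]-.0166*d[1]).round(4),'y',(d[1]+.0166*d[0]).round(4))
E
```

```text
time_s: 6.68
eef_pos: [0.5481, -0.1363, 0.0676]
eef_rot: [-0.504, 0.504, 0.496, -0.496]
wrist_force: [-6.5, 1.9, 19.3]
opening: 0.599
[397.37, 132.19] [386, 113, 24, 39, 887] disp x 0.315 y -0.001
[397.37, 132.19] [386, 113, 24, 39, 887] disp x 0.2638 y -0.0011
[397.37, 132.19] [386, 113, 24, 39, 887] disp x 0.2141 y -0.0012
```

View pics/t6.png

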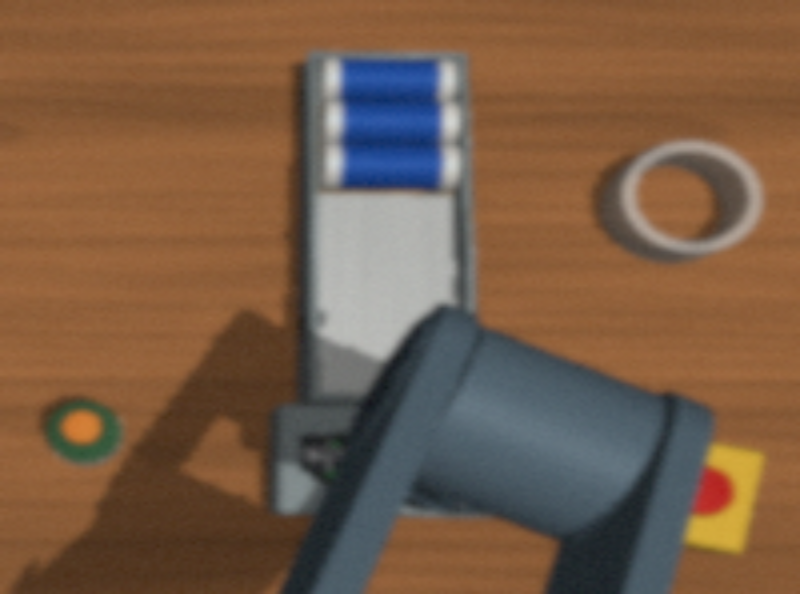

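The row of tubes covers x = 0.214–0.315 m in the dispenser frame, with centres at about 0.23, 0.264 and 0.30 and y ≈ 0, resting on the end wall. The keys have been held for over 1 s since then. I'll lift straight up, evenly.

```bash
python3 -m jog '[[0,-3,0,0,0,0,-0.2],[0,-4,0,0,0,0,-0.2],[0,-5,0,0,0,0,-0.2],[0,-10,0,0,0,0,-0.2],[0,-20,0,0,0,0,-0.2],[0,-25,0,0,0,0,-0.2],[0,-25,0,0,0,0,-0.2],[0,-15,0,0,0,0,-0.2]]';python3 -m jog '[[0,-15,0,0,0,0,-0.2],[0,0,0,0,0,0,-0.2],[0,0,0,0,0,0,-0.2],[0,0,0,0,0,0,-0.2]]'; python3 - <<'E'
from h import *
a=cv2.resize(camera('side')[90:250,250:450],(400,320),interpolation=cv2.INTER_CUBIC)
m=camera_model('wrist');w=camera('wrist');t=camera('top')
b=cv2.resize(w,(400,320))
cv2.imwrite('pics/f7.png',np.hstack([a,b]))
for c,s in blobs(w,(45,90,30),(85,255,255),60):print('green',c,s,plane(m,c,.08).round(4))
m=camera_model('top')
for c,s in blobs(t,(105,120,50),(125,255,255)):
    if 380<c[0]<420:print('tubes',c,s)
print(get_obs()['wrist_force'])
E
```

```text
time_s: 7.4
eef_pos: [0.5486, -0.1364, 0.1756]
eef_rot: [-0.503, 0.505, 0.496, -0.495]
wrist_force: [0.6, -0.1, -0.5]
opening: 0.599
time_s: 7.73
eef_pos: [0.5472, -0.1358, 0.1866]
eef_rot: [0.505, -0.504, -0.495, 0.496]
wrist_force: [-0.2, 0.2, -0.1]
opening: 0.603
green [282.01, 194.8] [265, 179, 35, 32, 898] [ 0.5473 -0.1686  0.08  ]
green [357.77, 195.3] [341, 179, 35, 33, 853] [ 0.5489 -0.1051  0.08  ]
tubes [397.36, 132.18] [386, 113, 24, 39, 887]
[ 0.6683095   1.01569448 -0.72236522]
```

View pics/f7.png

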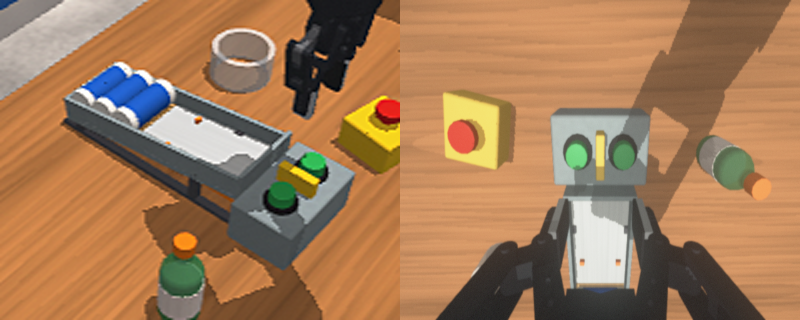

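The last picture shows both keys up (side (283,195) and (314,165)). The orange pins are up again behind the tubes (wrist (583,262) and (618,262)). The tubes rest in a row at the end and have not moved since the last picture. The arm is clear of everything, and the bottle, tape and stop box are undisturbed. Handing in.

```bash
python3 -c "
from bench import *
print(hand_in())"
```

```text
the job is handed in; nothing more can be done
None
```

I pressed both green keys together and held them until all three blue tubes had rolled past the pins, then let both keys back up and handed the job in. It took about 8 s of the 38 s allowed. The hand-in gave no verdict, so everything below comes from my own checks.

- **Pressing:** I set the fingers about 51 mm apart, straddling the guard rib. First contact was at about 2.7 N with the moment balanced between the two keys. I then pressed them to the hard stop at 19 N and held for about 1.2 s.
- **Tubes:** They lie in a row against the end wall, with centres at about 0.23, 0.264 and 0.30 m from the keys, within about 1 mm of the chute's middle line. They did not move between the last two pictures.
- **After lifting:** Both keys and both orange pins are up, and the wrist force is at noise level. The tape, bottle and stop button look undisturbed.

**Disagreement:** the side camera's key positions were 5 to 7 mm off in y from the top camera's. I put this down to the visible sides of the caps in that view. I relied on the top and wrist cameras, which agreed to about 2 mm, and the fingers landed on the caps as expected.

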